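# Set the sprung slide on its middle stop

## Robot

A 7-joint arm with a two-finger parallel gripper is mounted at the origin on the work surface. World frame = base frame: x ahead of the robot, y to its left, z up, the work surface at z = 0. Lengths are in m, angles in rad, forces in N, time in s.
With the tool pointing down it reaches from about 0.425 to 0.875 m from the base axis. Payload 4.7 kg.
Tool frame: the origin (TCP) lies on the centre line of the jaws, within the pads' length; the fingertips stand ahead of it and the grasp point (between the pads) lies 2 mm behind it (nose_length is the z of the fingertips in the tool frame, in m); z points along the fingers, y is the line along which they close (so a half turn about z gives the same grasp; the last joint's range is limited). The gripper opens to 87 mm and grips with 3 to 60 N. Pads are 19 mm wide; open, the fingers measure 117 mm over their backs; the gripper's body (75 mm by 190 mm) begins 51 mm behind the grasp point.
Start: joints at [-1.302, 0.321, -0.07, 1.45, 0.023, 1.371, -0.057], TCP at [0.164, 0.629, 0.24] pointing down, gripper open.
Joint ranges: [-2.86, 2.86], [-0.3, 2.09], [-1.38, 1.24], [0.06, 2.45], [-1.56, 4.7], [0.09, 2.05], [-2.69, 2.69]. Speed limits (rad/s): [2.57, 2.57, 3.14, 3.14, 3.14, 3.14, 3.14].

## Interface

Orientations are given as a rotation vector (axis times angle).
In Python, from bench import * gives the robot as it stands.
- The arm moves only by the tool send_rows, never from a script. Its arguments are lists of equal length, an entry for each row: "xyz": the shift along the tool's x, y, z in mm, a list of three; "dr": the turn, a rotation vector about the tool's x, y, z in rad, a list of three. A call has exactly 10 rows; each row is the pose to reach, as a shift and turn from the pose commanded when the call began, along the tool's axes at that moment; what a row does not reach only later rows make up. A row lasts 1/12 s, in which the tool goes at most 41.7 mm and 7.16 degrees, less where a joint would pass 70% of its speed; a pose out of reach is approached as far as the arm can. A call with a gripper value outside its range is refused whole. "jaw" is the finger opening in mm, from 0 to 87, set as the call begins (left out, the last holds). The fingers move at their own pace and stop on an object; "grip_force" is the grip in N (left out, the last holds). Time passes only in rows, so rows that repeat a pose let the fingers close, or fill a call up. It gives the time, the measured TCP pose, the force, the opening and the grip force at its end, in the units of the state.
- get_state(): the state, without advancing time (a new reading comes with each control period).
- get_image(name): name is "side" or "top"; returns the picture (420x560x3 uint8, red, green, blue); there is no depth.
- calibration(name): a dict with "vfov" (degrees; the focal length in pixels is half the picture's height over the tangent of half this angle, whatever the lens; pixels are square), "cx", "cy" (the principal point, pixels), "k1" (the pictures are not rectified: a ray, as slopes to the right and down, at radius r is drawn at 1 + k1 r^2 times it, then the intrinsics apply), "rvec" (rotation vector, rad) and "tvec" (3), from world to camera coordinates, as OpenCV has them. Camera axes: x right, y down, z forward; pixel columns grow to the right and rows downward; lengths in m; the calibration is good to about 2 mm. A picture is of the moment at which its call begins. calibration takes no time and is no camera call.
- close_job(): hands the job in; it is judged then, once.
The state is a dict: "time": time; "joint_positions": joint angles; "qd": joint speeds; "joint_torque": joint torques, N m; "position": TCP position; "tool_rot": TCP orientation; "ft_force": force on the tool from outside, world axes, zero at the start; "torque": the same for the moment, N m; "grip_width": opening from 0.0 (shut) to 1.0 (fully open); "grip_force": force on a finger pad.
Only numpy, scipy, OpenCV 4.12 (cv2) and the standard library are available. Lean on these libraries where they do the work, as an engineer would, in place of code of your own. Each camera call takes 0.05 s, during which the arm holds its last target. There are 200 camera calls.

## Task

Set the slide rest to its middle stop and clamp it. With the fingertips push the sprung slide away by its upright thumb plate, past the middle notch but not so far that it catches in the last one, and let it go so that the spring brings it back to rest against the stop pin at mid travel; then push the clamp lever fully over to its stop. Only push: take nothing between the fingers, and do not disturb the loose things lying around.

Things in the scene. Friction and masses are not known exactly. Their poses are not given: they have to be found in the camera images.
- rest: Slide rest, a steel fixture bolted to the bench: bed 250 x 100 x 30 mm, slide on top. Origin on the bench surface, 110 mm from the bed's near end. x = direction in which the slide is pushed (away from the robot, within 0.4 rad of world x), y = left (catch side), z up. A spring barrel sticks out at the far end to x = 226 mm. Nothing on it is higher than 110 mm.
- slide (a joint): Travel of the slide along the rest's +x, m: 0 home, 0.078 end stop. Damped spring pushes it home: 3 N at 0, +0.8 N per 10 mm, returns at about 0.15 m/s. Pushed beyond 0.035, the stop pin springs in and on release the slide comes back and stops at 0.035 (middle notch). Pushed beyond 0.070 it catches at 0.070 (last notch). Pushed less than 0.035 it goes back to 0.
- thumb (a point): Centre of the thumb plate's near face, which is to be pushed (it looks along the rest's -x). Upright plate on the slide's near end, 44 mm wide (y), 8 mm thick (towards +x), 50 to 110 mm above the bench; this point 80 mm above it. Moves with the slide; (-72, 0, 80) mm in the rest's frame at slide = 0. The slide's top is 50 mm above the bench. Axes as the rest's.
- stop_pin (a point): Top of the brass head (13 mm wide) of the sprung stop pin, 71 mm above the bench, on an arm pivoted on the rest's left side; at (0, 29, 71) mm in the rest's frame when sprung in. It works by itself and need not be touched.
- catch (a joint): Angle of the sprung stop-pin arm, rad: 0 = pin sprung in against the slide's flank, about 0.12 while a tooth passes.
- pivot (a point): Axis of the clamp lever, at (-10, -65, 45) mm in the rest's frame (on its right side).
- handle (a point): Upright black cylindrical handle at the free end of the clamp lever, 18 mm in diameter, from 41 to 93 mm above the bench, 70 mm from the pivot axis; this point is on the handle's axis, 70 mm above the bench. The flat lever arm beneath reaches up to 48 mm above the bench.
- clamp (a joint): Angle of the clamp lever about its vertical axis, rad, anticlockwise from above: 0 = pointing to the rest's -y (right), 1.2 = clamped, at its stop, mostly along +x. Handle at pivot + 70 mm x (sin a, -cos a) in the rest's x, y. Starts between 0 and 0.3. Stiff: stays where it is left; about 2 N at the handle moves it.
- oilcan: Loose bystander: copper oil can with a pointed spout, 48 mm wide, 85 mm tall, on the bench left of the rest, towards its far end. Origin under its centre.
- blank: Loose bystander: brass turning blank, a 38 mm disc with a stub, 30 mm tall, on the bench right of the rest's near end. Origin under its centre.
- spanner: Loose bystander: steel spanner 130 mm long lying on the bench left of the rest, near its near end. Origin under its middle.

How it is judged:
On the way, in this order (a step that is already met when the one before it is completed fails the run):
1. the slide is pushed past its middle notch (value of joint slide above 0.036 m), for 0.02 s.
2. the slide, let go, has come back and rests against the stop pin at the middle (value of joint slide between 0.031 and 0.039 m and velocity of joint slide between -0.005 and 0.005 m/s and value of joint catch below 0.04 rad and contact force between the fingers and slide below 0.2 N), for 0.2 s.
3. the clamp lever is pushed over to its stop (value of joint clamp above 1.1 rad), for 0.1 s.
At the end, for the whole second after the job is handed in: The slide rests against the stop pin in the middle notch (0.031 to 0.039 m), pin sprung in (below 0.04 rad), and the clamp lever is beyond 1.1 of its 1.2 rad; the loose things are within 20 mm of where they were (value of joint slide between 0.031 and 0.039 m and velocity of joint slide between -0.005 and 0.005 m/s and value of joint catch below 0.04 rad and value of joint clamp above 1.1 rad and distance of each of oilcan, blank, spanner from where it was at the start of the episode below 0.02 m); the robot touches nothing.
It fails at once if the oil can, the blank or the spanner is disturbed by more than 20 mm (distance of any of oilcan, blank, spanner from where it was at the start of the episode above 0.02 m).
It fails at once if the thumb plate is taken between the fingers (contact force between the fingers and slide above 0.5 N and x of the grasp point in the frame of thumb between 0 and 0.008 m and y of the grasp point in the frame of thumb between -0.022 and 0.022 m and z of the grasp point in the frame of thumb below 0.03 m).
It fails at once if the clamp handle is taken between the fingers (contact force between the fingers and clamp above 0.5 N and horizontal distance between the grasp point and handle below 0.007 m and height (world z) of the grasp point below 0.093 m).
It also fails if it takes over 42 s, if anything falls off the work surface, if the arm or the gripper's body presses on something with over 40 N, if the wrist force passes 120 N, or if a joint passes its speed limit or range.

## Working session

There is one attempt and no reset: what is moved stays moved. The work goes in short steps, Python scripts to look and compute and a tool call to move; the robot and the scene stay as the last step left them, time stands still between calls to the robot, and variables do not carry over. Pictures are saved under pics/ and viewed, at most 10 in all, crops included, and the job is handed in when it is done.

Besides the shell and the picture viewer there is one more tool, called as name(argument=value, ...), one argument or row to a line, values as JSON. send_rows: Moves the arm, as the interface text tells. Its arguments: {"type":"object","properties":{"xyz":{"type":"array"},"dr":{"type":"array"},"jaw":{"type":"number"},"grip_force":{"type":"number"}},"required":["xyz","dr"]}

```bash
mkdir -p pics; cat > h.py <<'E'
from bench import *
import numpy as np, cv2
from scipy.spatial.transform import Rotation as R
def cam(n):
    c=calibration(n); f=210/np.tan(np.radians(c["vfov"])/2)
    return c,f,R.from_rotvec(c["rvec"]).as_matrix(),np.array(c["tvec"])
def ray(n,u,v):
    c,f,M,t=cam(n); d=np.array([(u-c["cx"])/f,(v-c["cy"])/f]); s=d.copy()
    for _ in range(20): s=d/(1+c["k1"]*(s@s))
    return -M.T@t, M.T@np.array([s[0],s[1],1])
def onz(n,u,v,z):
    o,d=ray(n,u,v); return o+d*(z-o[2])/d[2]
def proj(n,p):
    c,f,M,t=cam(n); q=M@np.array(p)+t; s=q[:2]/q[2]; s=s*(1+c["k1"]*(s@s))
    return s*f+[c["cx"],c["cy"]]
def snap(n,name):
    im=get_image(n); cv2.imwrite(f"pics/{name}.png",im[:,:,::-1]); return im
E
python3 - <<'E'
from h import *
snap("top","t0"); snap("side","s0")
s=get_state(); print({k:np.round(v,3) for k,v in s.items()})
for n in("top","side"): print(calibration(n), ray(n,280,210))
try: print(nose_length)
except Exception as e: print(e)
E
```

```text
{'time': np.float64(0.1), 'joint_positions': array([-1.302,  0.322, -0.07 ,  1.452,  0.023,  1.371, -0.057]), 'qd': array([-0.001, -0.002,  0.001, -0.003,  0.   ,  0.   ,  0.001]), 'joint_torque': array([-0.0000e+00, -4.9257e+01, -4.0600e-01, -3.1340e+01, -6.4000e-02,
        3.9000e-02,  0.0000e+00]), 'position': array([0.164, 0.629, 0.239]), 'tool_rot': array([-3.990e-01, -3.116e+00,  3.000e-03]), 'ft_force': array([-0.288,  0.289,  0.094]), 'torque': array([-0.003,  0.033,  0.036]), 'grip_force': np.float64(0.0), 'grip_width': np.float64(0.995)}
{'vfov': 49.288118597441255, 'cx': 275.97684351540227, 'cy': 208.93019469196147, 'k1': -0.060023176045982764, 'rvec': array([ 2.15720172, -2.12537599,  0.13877712]), 'tvec': array([0.02822664, 0.51195481, 0.84765611])} (array([0.3859079 , 0.02328568, 0.91211196]), array([ 0.13980786,  0.00536669, -0.99020587]))
{'vfov': 50.92986087835243, 'cx': 276.61754124456087, 'cy': 209.3658657543758, 'k1': -0.09370553043729905, 'rvec': array([ 2.35102576, -0.27924018,  0.08920824]), 'tvec': array([-0.47288131,  0.1769225 ,  0.87147298])} (array([ 0.36376136, -0.58166804,  0.73737604]), array([ 0.15359069,  0.68211324, -0.71497716]))
0.017
```

View pics/t0.png

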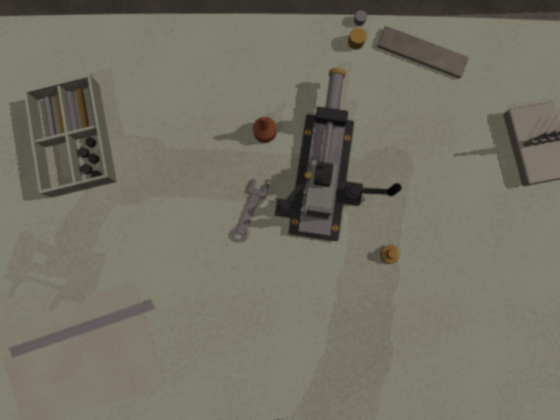

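View pics/s0.png

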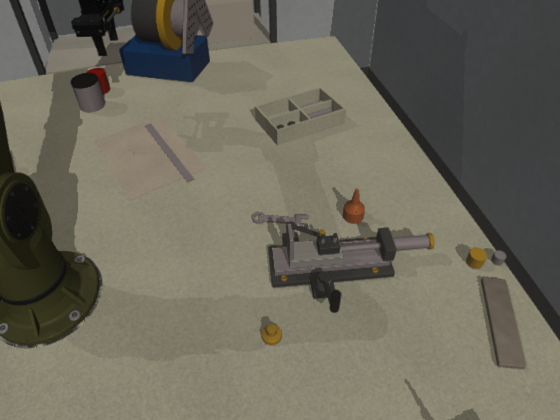

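The top view shows the rest around (322,178) with the bed's brass screws at its corners, the lever handle near (394,189), the can at (265,129), the blank at (390,254) and the spanner at (250,210). I'll enlarge both views to get corners.

```bash
python3 - <<'E'
from h import *
t=cv2.imread("pics/t0.png");s=cv2.imread("pics/s0.png")
g=lambda a:np.clip(255*(a/255.)**0.6,0,255).astype(np.uint8)
a=cv2.resize(g(t[60:250,270:410]),None,fx=3,fy=3,interpolation=2)
b=cv2.resize(g(s[205:325,255:375]),None,fx=3,fy=3,interpolation=2)
o=np.zeros((570,790,3),np.uint8);o[:a.shape[0],:a.shape[1]]=a;o[:b.shape[0],430:790]=b
cv2.imwrite("pics/z0.png",o)
# brass screws in top
hsv=cv2.cvtColor(t,cv2.COLOR_BGR2HSV)
m=cv2.inRange(hsv,(8,120,60),(25,255,255)); 
n,l,st,c=cv2.connectedComponentsWithStats(m)
for i in range(1,n):
    if st[i,4]>5: print(c[i].round(1),st[i,4],onz("top",*c[i],0.03).round(4))
E
```

```text
[357.3  36. ] 199 [ 0.8777 -0.1274  0.03  ]
[337.5  70.9] 51 [ 0.7994 -0.0854  0.03  ]
[ 81.5 107.5] 171 [0.7171 0.4384 0.03  ]
[ 59.1 113.4] 92 [0.7045 0.4847 0.03  ]
[264.9 128.7] 357 [0.6744 0.0608 0.03  ]
[307.6 131.8] 24 [ 0.6689 -0.0248  0.03  ]
[346.9 137.6] 29 [ 0.658  -0.1033  0.03  ]
[307.5 174.9] 34 [ 0.581 -0.025  0.03 ]
[294.3 221.2] 25 [ 0.4888 -0.      0.03  ]
[334.8 227.5] 33 [ 0.4778 -0.0784  0.03  ]
[389.6 254. ] 251 [ 0.428  -0.1838  0.03  ]
```

View pics/z0.png

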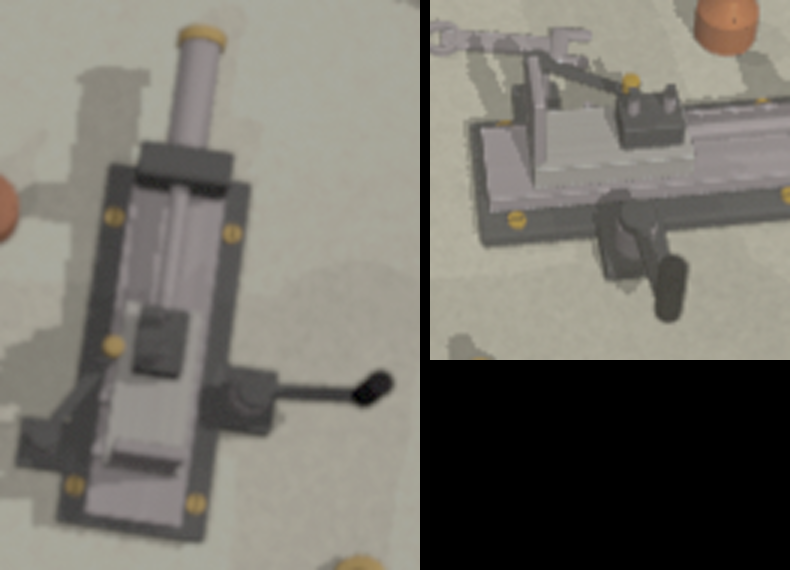

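The zoom shows screws symmetric on the bed (yaw about -0.137), the pin's brass head in top view at (307.5,175), and the handle running from about (391,191) at its foot to (396,187) at its top. I'll check the frame against the pin, thumb plate and handle.

```bash
cat >> h.py <<'E'
Y=-0.137; O=np.array([0.5585,-0.0496,0]); RR=R.from_euler("z",Y).as_matrix()
W=lambda x,y,z:O+RR@(np.array([x,y,z])/1000)
def totool(p,yaw=None):
    s=get_state(); T=R.from_rotvec(s["tool_rot"]).as_matrix()
    print("tool mm",(T.T@(np.array(p)-s["position"])*1000).round(1),"pos",s["position"].round(4),"yaw y", (np.arctan2(T[1,1],T[0,1])-np.pi/2).round(4))
E
python3 - <<'E'
from h import *
inv=lambda p:(RR.T@(p-O)*1000).round(1)
print("pin",inv(onz("top",307.5,174.9,.071)))
z=lambda u,v:(270+u/3,60+v/3)
for nm,p,h in [("nl",(58,521),.03),("nr",(202,541),.03),("fr",(249,183),.03),("fl",(108,163),.03),("thumb top L",(110,455),.11),("thumb topR",(181,470),.11),("handletop",(380,382),.093),("pivot",(252,395),.05)]:
    print(nm,inv(onz("top",*z(*p),h)))
print("blank",inv(onz("top",389.6,254,.02)),"can",inv(onz("top",265,129,.04)))
for nm,u,v,h in [("pin side",255+200/3,205+82/3,.071),("handletop side",255+243/3,205+263/3,.093),("screw side",255+87/3,205+220/3,.03)]: print(nm,inv(onz("side",u,v,h)))
print("thumb",W(-72,0,80),"start",W(-72-30,0,82))
totool([.45,.35,.24]);
E
```

```text
pin [ 9.6 28.4 71. ]
nl [-101.1   45.6   30. ]
nr [-99.9 -47.8  30. ]
fr [142.1 -47.2  30. ]
fl [141.7  48.   30. ]
thumb top L [-65.2  21.3 110. ]
thumb topR [-67.7 -21.2 110. ]
handletop [   6.3 -135.1   93. ]
pivot [ -4.7 -64.7  50. ]
blank [-110.2 -153.1   20. ] can [ 96.  123.9  40. ]
pin side [12.  23.9 71. ]
handletop side [   9.8 -135.4   93. ]
screw side [-72.2 -50.9  30. ]
thumb [ 0.48717463 -0.03976683  0.08      ] start [ 0.45745572 -0.03566967  0.082     ]
tool mm [-347.2 -197.4   -1.1] pos [0.1637 0.6286 0.2386] yaw y -0.2547
```

Bed ends, pin and thumb plate agree that the origin sits about 7 mm further along x, so I'll take O = (0.5654, -0.0506). Moving now with the jaws shut.

```bash
sed -i 's/O=np.array(\[0.5585,-0.0496,0\])/O=np.array([0.5654,-0.0506,0])/' h.py
```

send_rows(
  xyz=[
    [-35, -20, 0],
    [-70, -40, 0],
    [-105, -60, 0],
    [-140, -80, 0],
    [-175, -100, 0],
    [-210, -120, 0],
    [-245, -140, 0],
    [-280, -160, 0],
    [-315, -180, 0],
    [-347, -197, 0],
  ],
  dr=[
    [0, 0, 0],
    [0, 0, -0.02],
    [0, 0, -0.04],
    [0, 0, -0.06],
    [0, 0, -0.08],
    [0, 0, -0.1],
    [0, 0, -0.118],
    [0, 0, -0.118],
    [0, 0, -0.118],
    [0, 0, -0.118],
  ],
  jaw=0,
  grip_force=20,
)

```text
time: 0.93
position: [0.4515, 0.3483, 0.2394]
tool_rot: [0.217, 3.134, -0.001]
ft_force: [0.6, 0.7, 0.3]
grip_width: 0.326
grip_force: 0.0
```

```bash
python3 - <<'E'
from h import *
totool(W(-72-9.5-20,0,150)); print(get_state()["joint_positions"].round(2),get_state()["grip_width"],W(-101,0,150))
E
```

```text
tool mm [ -66.2 -379.4   89.6] pos [0.4515 0.3483 0.2394] yaw y -0.1381
[-0.86  0.15  0.17  1.66 -0.03  1.33  0.75] 0.3259342939139607 [ 0.46534635 -0.03680624  0.15      ]
```

send_rows(
  xyz=[
    [-7, -38, 0],
    [-14, -76, 0],
    [-21, -114, 0],
    [-28, -152, 0],
    [-35, -190, 15],
    [-42, -228, 30],
    [-49, -266, 45],
    [-56, -304, 60],
    [-62, -342, 75],
    [-66, -379, 90],
  ],
  dr=[
    [0, 0, 0],
    [0, 0, 0],
    [0, 0, 0],
    [0, 0, 0],
    [0, 0, 0],
    [0, 0, 0],
    [0, 0, 0],
    [0, 0, 0],
    [0, 0, 0],
    [0, 0, 0],
  ],
)

```text
time: 1.77
position: [0.4633, -0.0355, 0.1489]
tool_rot: [0.215, 3.134, 0.001]
ft_force: [-0.1, -1.2, -0.6]
grip_width: 0.009
grip_force: 0.0
```

```bash
python3 - <<'E'
from h import *
a=snap("top","t1");b=snap("side","s1")
totool(W(-72-9.5-20,0,82)); print(get_state()["grip_width"])
g=lambda a:np.clip(255*(a[:,:,::-1]/255.)**0.6,0,255).astype(np.uint8)
a=cv2.resize(g(a[100:290,250:430]),None,fx=2,fy=2,interpolation=2);b=cv2.resize(g(b[150:340,230:430]),None,fx=2,fy=2,interpolation=2)
cv2.imwrite("pics/z1.png",np.hstack([a,b]))
E
```

```text
tool mm [-3.4  4.2 65.2] pos [ 0.4611 -0.0403  0.1473] yaw y -0.1468
0.004756946888378939
```

View pics/z1.png

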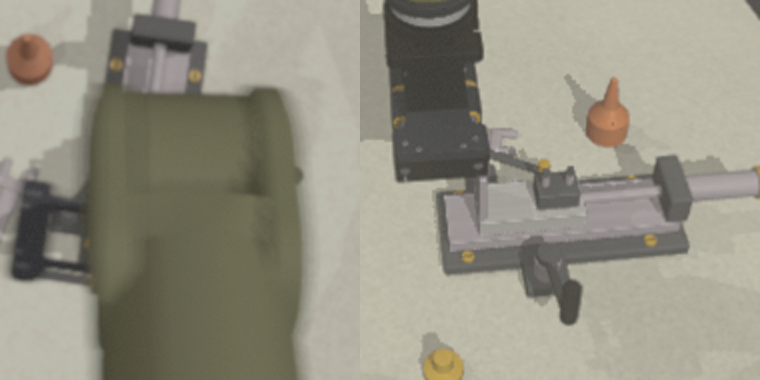

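The side view shows the gripper just on the near side of the thumb plate (plate at about crop (482,190)), and everything undisturbed. Descending in front of the plate.

send_rows(
  xyz=[
    [0, 0, 10],
    [0, 0, 25],
    [0, 0, 40],
    [0, 0, 55],
    [0, 0, 64],
    [0, 0, 68],
    [0, 0, 68],
    [0, 0, 68],
    [0, 0, 68],
    [0, 0, 68],
  ],
  dr=[
    [0, 0, 0],
    [0, 0, 0],
    [0, 0, 0],
    [0, 0, 0],
    [0, 0, 0],
    [0, 0, 0],
    [0, 0, 0],
    [0, 0, 0],
    [0, 0, 0],
    [0, 0, 0],
  ],
)

```text
time: 2.7
position: [0.4645, -0.0334, 0.0824]
tool_rot: [0.214, 3.133, 0.001]
ft_force: [0.2, -1.2, -0.0]
grip_width: 0.006
grip_force: 0.0
```

```bash
python3 - <<'E'
from h import *
totool(W(-72-9.5,0,82)); totool(W(-72-9.5+53,0,82)); print(get_state()["ft_force"])
E
```

```text
tool mm [-20.8  -3.3   0.4] pos [ 0.4645 -0.0334  0.0824] yaw y -0.1367
tool mm [-73.8  -3.3   0.5] pos [ 0.4645 -0.0334  0.0824] yaw y -0.1367
[ 0.16363642 -1.24277136 -0.036053  ]
```

send_rows(
  xyz=[
    [-5, 0, 0],
    [-10, 0, 0],
    [-15, -1, 0],
    [-20, -2, 0],
    [-25, -3, 0],
    [-30, -3, 0],
    [-35, -3, 0],
    [-40, -3, 0],
    [-45, -3, 0],
    [-45, -3, 0],
  ],
  dr=[
    [0, 0, 0],
    [0, 0, 0],
    [0, 0, 0],
    [0, 0, 0],
    [0, 0, 0],
    [0, 0, 0],
    [0, 0, 0],
    [0, 0, 0],
    [0, 0, 0],
    [0, 0, 0],
  ],
)

```text
time: 3.53
position: [0.5067, -0.0427, 0.081]
tool_rot: [-0.215, -3.13, 0.0]
ft_force: [-5.3, 0.7, 4.0]
grip_width: 0.005
grip_force: 2.4
```

```bash
python3 - <<'E'
from h import *
b=snap("side","s2"); totool(W(-72-9.5+53,0,82)); s=get_state();print(s["ft_force"])
g=lambda a:np.clip(255*(a[:,:,::-1]/255.)**0.6,0,255).astype(np.uint8)
b=cv2.resize(g(b[190:320,250:410]),None,fx=4,fy=4,interpolation=2)
cv2.imwrite("pics/z2.png",b)
E
```

```text
tool mm [-30.7   0.2  -1.1] pos [ 0.5067 -0.0427  0.081 ] yaw y -0.137
[-5.34201134  0.93022658  3.43200583]
```

View pics/z2.png

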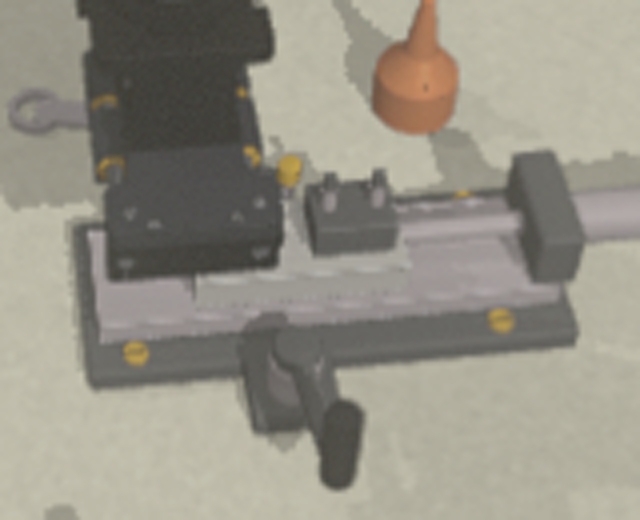

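The side crop shows the slide pushed about 20 mm (block edge moved from column 317 to 327), in line with the model and with a 5 N force. I'll push 34 mm more.

send_rows(
  xyz=[
    [-5, 0, 0],
    [-10, 0, 0],
    [-15, 0, 0],
    [-20, 0, 0],
    [-24, 0, 0],
    [-28, 0, 0],
    [-31, 0, 0],
    [-34, 0, 0],
    [-34, 0, 0],
    [-34, 0, 0],
  ],
  dr=[
    [0, 0, 0],
    [0, 0, 0],
    [0, 0, 0],
    [0, 0, 0],
    [0, 0, 0],
    [0, 0, 0],
    [0, 0, 0],
    [0, 0, 0],
    [0, 0, 0],
    [0, 0, 0],
  ],
)

```text
time: 4.42
position: [0.5393, -0.0472, 0.0808]
tool_rot: [-0.214, -3.128, -0.0]
ft_force: [-7.4, 0.7, 5.0]
grip_width: 0.008
grip_force: 3.8
```

```bash
python3 - <<'E'
from h import *
b=snap("side","s3"); totool(W(-72-9.5+53,0,82)); s=get_state();print(s["ft_force"])
g=lambda a:np.clip(255*(a[:,:,::-1]/255.)**0.6,0,255).astype(np.uint8)
b=cv2.resize(g(b[190:320,250:410]),None,fx=4,fy=4,interpolation=2)
cv2.imwrite("pics/z3.png",b)
E
```

```text
tool mm [ 2.2  0.2 -1.1] pos [ 0.5393 -0.0472  0.0809] yaw y -0.1369
[-7.43335597  0.68275006  5.0664905 ]
```

View pics/z3.png

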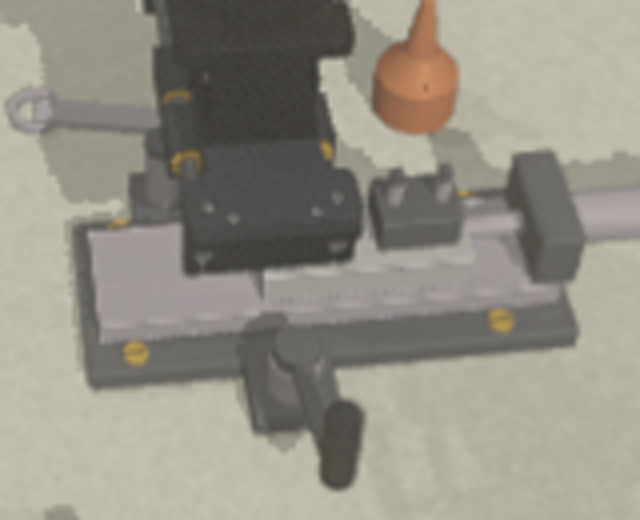

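The slide is now about 53 mm in (block edge at column 343), between the two notches. Backing off to let it go, then rising.

send_rows(
  xyz=[
    [10, 0, 0],
    [20, 0, 0],
    [30, 0, 0],
    [40, 0, 0],
    [50, 0, 0],
    [55, 0, 0],
    [55, 0, 0],
    [55, 0, -20],
    [55, 0, -50],
    [55, 0, -80],
  ],
  dr=[
    [0, 0, 0],
    [0, 0, 0],
    [0, 0, 0],
    [0, 0, 0],
    [0, 0, 0],
    [0, 0, 0],
    [0, 0, 0],
    [0, 0, 0],
    [0, 0, 0],
    [0, 0, 0],
  ],
)

```text
time: 5.3
position: [0.4867, -0.0399, 0.1621]
tool_rot: [-0.215, -3.133, 0.001]
ft_force: [0.4, 0.2, 1.0]
grip_width: 0.004
grip_force: 0.0
```

```bash
python3 - <<'E'
from h import *
b=snap("side","s4"); s=get_state();print(s["ft_force"])
g=lambda a:np.clip(255*(a[:,:,::-1]/255.)**0.6,0,255).astype(np.uint8)
b=cv2.resize(g(b[190:320,250:410]),None,fx=4,fy=4,interpolation=2)
cv2.imwrite("pics/z4.png",b)
# plan for the lever: handle & contact points, rest frame -> world, and tool mm
for a in (0.13,.4,.7,1.0,1.2):
    t=np.array([np.cos(a),np.sin(a)]);h=np.array([-10,-65])+70*np.array([np.sin(a),-np.cos(a)])
    print(a,"handle",h.round(1),"W",W(*h,70).round(4))
totool(W(-10,-65,150)); totool(W(-45,-135,150))
E
```

```text
[ 3.77049943 -0.15797116  3.91807527]
0.13 handle [  -0.9 -134.4] W [ 0.5461 -0.1836  0.07  ]
0.4 handle [  17.3 -129.5] W [ 0.5648 -0.1812  0.07  ]
0.7 handle [  35.1 -118.5] W [ 0.584  -0.1728  0.07  ]
1.0 handle [  48.9 -102.8] W [ 0.5998 -0.1591  0.07  ]
1.2 handle [ 55.2 -90.4] W [ 0.6078 -0.1477  0.07  ]
tool mm [-65.2 -65.2  19.1] pos [ 0.4908 -0.0401  0.1686] yaw y -0.1373
tool mm [ -30.2 -135.3   18.6] pos [ 0.4908 -0.0401  0.1686] yaw y -0.1373
```

View pics/z4.png

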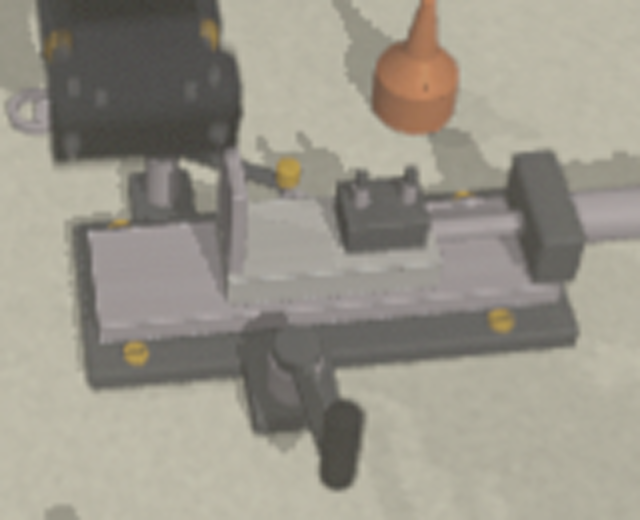

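The block edge is now at column 334, i.e. the slide rests at about 35 mm, against the pin, with the lever untouched. Next is the lever: one fixed tool yaw, turned 0.66 rad, with the flat front of the fingers pushing the handle.

```bash
python3 - <<'E'
from h import *
print(get_state()["joint_positions"].round(2))
def fc(a,back,z=77):
    n=np.array([np.cos(.66),np.sin(.66)]);h=np.array([-10,-65])+70*np.array([np.sin(a),-np.cos(a)])
    return W(*(h-(18.5+back)*n),z)
totool(fc(.13,20,150)); print(fc(.13,20,150))
# path in the tool frame after a -0.66 turn, relative to fc(.13,20)
yaw=Y+.66; ex=np.array([-np.cos(yaw),-np.sin(yaw),0]); ey=np.array([-np.sin(yaw),np.cos(yaw),0])
for a,b in [(.13,0),(.3,0),(.5,0),(.7,0),(.9,0),(1.05,0),(1.2,0),(1.25,0)]:
    d=(fc(a,b)-fc(.13,20))*1000; print(a,round(d@ex,1),round(d@ey,1))
E
```

```text
[-0.49  0.02  0.53  1.95 -0.01  1.17  1.48]
tool mm [ -43.9 -158.3   18.7] pos [ 0.4908 -0.0401  0.1686] yaw y -0.1373
[ 0.51277303 -0.20285356  0.15      ]
0.13 -20.0 -0.0
0.3 -30.7 -5.1
0.5 -44.2 -8.7
0.7 -58.2 -9.5
0.9 -72.0 -7.6
1.05 -82.0 -4.3
1.2 -91.4 0.4
1.25 -94.3 2.2
```

send_rows(
  xyz=[
    [-5, -18, 0],
    [-10, -36, 0],
    [-15, -54, 0],
    [-20, -72, 0],
    [-25, -90, 3],
    [-30, -108, 6],
    [-35, -126, 10],
    [-40, -144, 14],
    [-44, -158, 18],
    [-44, -158, 18],
  ],
  dr=[
    [0, 0, -0.07],
    [0, 0, -0.14],
    [0, 0, -0.22],
    [0, 0, -0.3],
    [0, 0, -0.38],
    [0, 0, -0.46],
    [0, 0, -0.54],
    [0, 0, -0.6],
    [0, 0, -0.66],
    [0, 0, -0.66],
  ],
)

```text
time: 6.18
position: [0.5088, -0.2061, 0.1431]
tool_rot: [0.809, -3.035, 0.004]
ft_force: [-0.3, -0.3, 0.3]
grip_width: 0.001
grip_force: 0.0
```

```bash
python3 - <<'E'
from h import *
b=snap("side","s5"); print(get_state()["joint_positions"].round(2)); totool([.5128,-.2029,.077])
g=lambda a:np.clip(255*(a[:,:,::-1]/255.)**0.6,0,255).astype(np.uint8)
cv2.imwrite("pics/z5.png",cv2.resize(g(b[170:350,230:430]),None,fx=3,fy=3,interpolation=2))
E
```

```text
[-0.24  0.2   0.64  1.85 -0.13  1.14  2.53]
tool mm [-4.  -0.9 66.2] pos [ 0.5089 -0.2041  0.1432] yaw y 0.5193
```

View pics/z5.png

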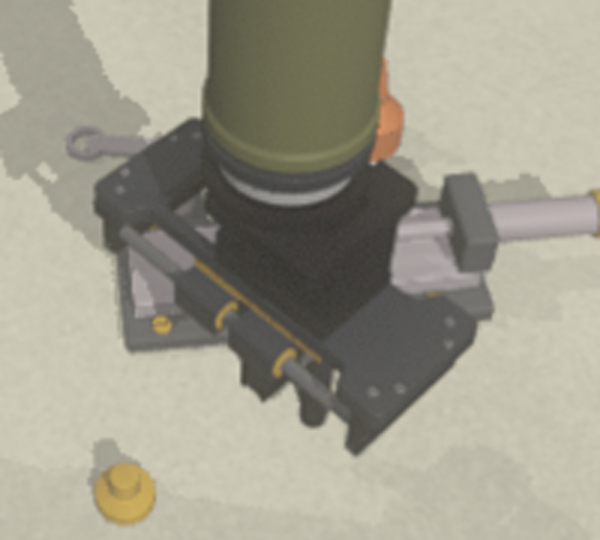

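The fingers stand just near-side of the handle, clear of it and of the blank. Joint 7 is at 2.53, closer to its limit than I like, so I'll turn back 0.2 rad and replan.

```bash
python3 - <<'E'
from h import *
T=.46
def fc(a,back,z=77):
    n=np.array([np.cos(T),np.sin(T)]);h=np.array([-10,-65])+70*np.array([np.sin(a),-np.cos(a)])
    return W(*(h-(18.5+back)*n),z)
totool(fc(.13,20)); print(fc(.13,20))
yaw=Y+T; ex=np.array([-np.cos(yaw),-np.sin(yaw),0]); ey=np.array([-np.sin(yaw),np.cos(yaw),0])
for a,b in [(.13,0),(.3,0),(.5,0),(.7,0),(.9,0),(1.05,0),(1.2,0),(1.25,0)]:
    d=(fc(a,b)-fc(.13,20))*1000; print(a,round(d@ex,1),round(d@ey,1))
E
```

```text
tool mm [-4.8  6.8 66.2] pos [ 0.5089 -0.2041  0.1432] yaw y 0.5193
[ 0.50961747 -0.19584392  0.077     ]
0.13 -20.0 -0.0
0.3 -31.5 -2.9
0.5 -45.5 -3.7
0.7 -59.3 -1.8
0.9 -72.5 2.9
1.05 -81.6 8.1
1.2 -89.9 14.5
1.25 -92.4 17.0
```

send_rows(
  xyz=[
    [0, 2, 0],
    [-1, 4, 0],
    [-2, 6, 10],
    [-3, 6, 25],
    [-4, 6, 40],
    [-4, 6, 53],
    [-4, 6, 62],
    [-4, 6, 66],
    [-4, 6, 66],
    [-4, 6, 66],
  ],
  dr=[
    [0, 0, 0.07],
    [0, 0, 0.14],
    [0, 0, 0.2],
    [0, 0, 0.2],
    [0, 0, 0.2],
    [0, 0, 0.2],
    [0, 0, 0.2],
    [0, 0, 0.2],
    [0, 0, 0.2],
    [0, 0, 0.2],
  ],
)

```text
time: 7.07
position: [0.5098, -0.1951, 0.0778]
tool_rot: [-0.505, 3.1, -0.0]
ft_force: [-0.2, 0.3, 0.5]
grip_width: 0.007
grip_force: 0.0
```

```bash
python3 - <<'E'
from h import *
s=get_state();print(s["joint_positions"].round(2),s["ft_force"].round(1)); totool([.5096,-.1958,.077])
E
```

```text
[-0.25  0.28  0.64  1.91 -0.19  1.01  2.37] [-0.2  0.3  0.5]
tool mm [ 0.4 -0.5  0.8] pos [ 0.5098 -0.1951  0.0778] yaw y 0.323
```

On the spot. Pushing the first half of the arc.

send_rows(
  xyz=[
    [-7, 0, 0],
    [-14, 0, 0],
    [-20, 0, 0],
    [-26, -2, 0],
    [-32, -3, 0],
    [-39, -4, 0],
    [-46, -4, 0],
    [-53, -3, 0],
    [-59, -2, 0],
    [-59, -2, 0],
  ],
  dr=[
    [0, 0, 0],
    [0, 0, 0],
    [0, 0, 0],
    [0, 0, 0],
    [0, 0, 0],
    [0, 0, 0],
    [0, 0, 0],
    [0, 0, 0],
    [0, 0, 0],
    [0, 0, 0],
  ],
)

```text
time: 7.9
position: [0.5677, -0.178, 0.0775]
tool_rot: [-0.506, 3.1, -0.001]
ft_force: [-1.3, -0.7, -0.6]
grip_width: 0.001
grip_force: 0.1
```

```bash
python3 - <<'E'
from h import *
b=snap("side","s6"); s=get_state();print(s["joint_positions"].round(2),s["ft_force"].round(1)); totool([.5096,-.1958,.077])
g=lambda a:np.clip(255*(a[:,:,::-1]/255.)**0.6,0,255).astype(np.uint8)
cv2.imwrite("pics/z6.png",cv2.resize(g(b[170:350,230:430]),None,fx=3,fy=3,interpolation=2))
E
```

```text
[-0.25  0.38  0.61  1.79 -0.25  1.05  2.35] [0.6 0.9 0.2]
tool mm [60.3  0.8  0.3] pos [ 0.567  -0.1774  0.0773] yaw y 0.3239
```

View pics/z6.png

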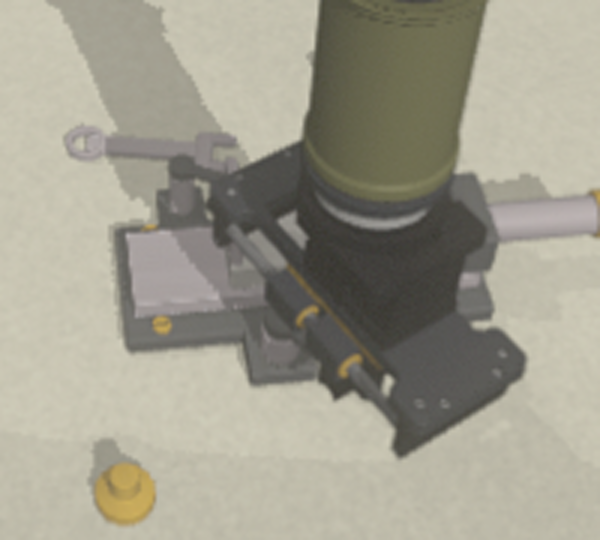

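The lever is now hidden behind the fingers, so it has moved with them, and the blank and spanner are where they were. Pushing on to the stop.

send_rows(
  xyz=[
    [-5, 1, 0],
    [-10, 3, 0],
    [-14, 5, 0],
    [-18, 7, 0],
    [-22, 10, 0],
    [-26, 12, 0],
    [-29, 14, 0],
    [-32, 17, 0],
    [-34, 19, 0],
    [-34, 19, 0],
  ],
  dr=[
    [0, 0, 0],
    [0, 0, 0],
    [0, 0, 0],
    [0, 0, 0],
    [0, 0, 0],
    [0, 0, 0],
    [0, 0, 0],
    [0, 0, 0],
    [0, 0, 0],
    [0, 0, 0],
  ],
)

```text
time: 8.78
position: [0.5918, -0.15, 0.0775]
tool_rot: [0.505, -3.099, 0.001]
ft_force: [-2.6, -3.2, 0.7]
grip_width: 0.003
grip_force: 1.8
```

```bash
python3 - <<'E'
from h import *
s=get_state();print(s["joint_positions"].round(2),s["ft_force"].round(1)); totool([.5096,-.1958,.077])
E
```

```text
[-0.28  0.41  0.6   1.75 -0.26  1.06  2.3 ] [-2.6 -3.2  0.7]
tool mm [ 92.5 -17.4   0.6] pos [ 0.5918 -0.15    0.0775] yaw y 0.3231
```

send_rows(
  xyz=[
    [-1, 1, 0],
    [-2, 2, 0],
    [-3, 3, 0],
    [-4, 4, 0],
    [-4, 5, 0],
    [-4, 5, 0],
    [-4, 5, 0],
    [-4, 5, 0],
    [-4, 5, 0],
    [-4, 5, 0],
  ],
  dr=[
    [0, 0, 0],
    [0, 0, 0],
    [0, 0, 0],
    [0, 0, 0],
    [0, 0, 0],
    [0, 0, 0],
    [0, 0, 0],
    [0, 0, 0],
    [0, 0, 0],
    [0, 0, 0],
  ],
)

```text
time: 9.62
position: [0.5916, -0.1486, 0.0774]
tool_rot: [0.498, -3.097, 0.007]
ft_force: [-7.4, -9.5, 1.6]
grip_width: 0.006
grip_force: 4.9
```

```bash
python3 - <<'E'
from h import *
s=get_state();print(s["ft_force"].round(1)); totool([.5096,-.1958,.077])
E
```

```text
[-7.4 -9.5  1.6]
tool mm [ 92.7 -19.1   1. ] pos [ 0.5916 -0.1486  0.0774] yaw y 0.3189
```

The tool stopped and the force rose to 12 N, so the lever is at its stop. Backing off and rising.

send_rows(
  xyz=[
    [5, -5, 0],
    [14, -12, 0],
    [24, -18, 0],
    [30, -20, 0],
    [30, -20, 0],
    [30, -20, -15],
    [30, -20, -40],
    [30, -20, -70],
    [30, -20, -100],
    [30, -20, -130],
  ],
  dr=[
    [0, 0, 0],
    [0, 0, 0],
    [0, 0, 0],
    [0, 0, 0],
    [0, 0, 0],
    [0, 0, 0],
    [0, 0, 0],
    [0, 0, 0],
    [0, 0, 0],
    [0, 0, 0],
  ],
)

```text
time: 10.45
position: [0.5726, -0.171, 0.209]
tool_rot: [-0.507, 3.1, 0.001]
ft_force: [0.8, -0.3, -1.0]
grip_width: 0.003
grip_force: 0.0
```

send_rows(
  xyz=[
    [15, -25, 0],
    [30, -55, 0],
    [45, -85, 0],
    [60, -115, 0],
    [70, -145, 0],
    [70, -160, 0],
    [70, -160, 0],
    [70, -160, 0],
    [70, -160, 0],
    [70, -160, 0],
  ],
  dr=[
    [0, 0, 0],
    [0, 0, 0],
    [0, 0, 0],
    [0, 0, 0],
    [0, 0, 0],
    [0, 0, 0],
    [0, 0, 0],
    [0, 0, 0],
    [0, 0, 0],
    [0, 0, 0],
  ],
)

```text
time: 11.28
position: [0.5578, -0.3435, 0.2074]
tool_rot: [-0.51, 3.099, 0.002]
ft_force: [0.5, 0.1, 0.3]
grip_width: 0.004
grip_force: 0.0
```

```bash
python3 - <<'E'
from h import *
a=snap("top","t7");b=snap("side","s7"); print(get_state()["joint_positions"].round(2))
g=lambda a:np.clip(255*(a[:,:,::-1]/255.)**0.6,0,255).astype(np.uint8)
a=cv2.resize(g(a[60:270,225:415]),None,fx=2,fy=2,interpolation=2);b=cv2.resize(g(b[150:360,230:430]),None,fx=2,fy=2,interpolation=2)
cv2.imwrite("pics/z7.png",np.hstack([a,b]))
E
```

```text
[-0.02  0.41  0.7   1.5  -0.27  1.33  2.6 ]
```

View pics/z7.png

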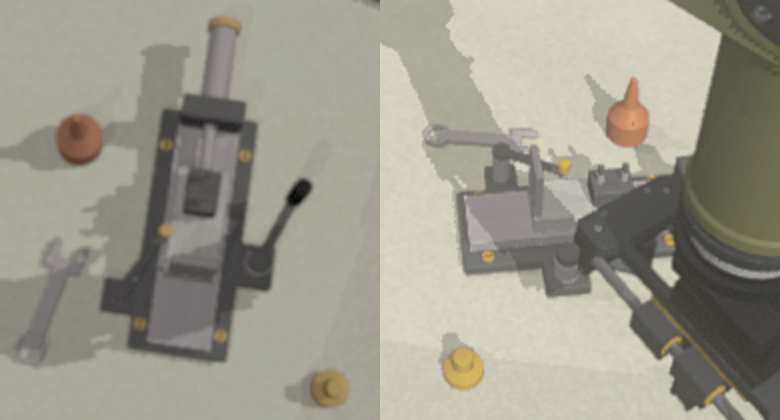

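The top view shows the slide in the middle notch, the lever swung over (handle top near (376,152)), and the can, blank and spanner unmoved. A numeric check of the lever angle follows.

```bash
python3 - <<'E'
from h import *
a=cv2.imread("pics/t7.png"); b=cv2.imread("pics/t0.png")
inv=lambda p:(RR.T@(p-O)*1000).round(1)
for im,r in((b,(180,200,383,410)),(a,(140,168,365,390))):
    m=(im[r[0]:r[1],r[2]:r[3]].max(2)<30).astype(np.uint8); M=cv2.moments(m,True); u,v=M["m10"]/M["m00"]+r[2],M["m01"]/M["m00"]+r[0]
    p=inv(onz("top",u,v,.07)); d=p[:2]-[-10,-65]; print((u,v),M["m00"],p,"a",np.arctan2(d[0],-d[1]),np.hypot(*d))
E
```

```text
(392.3009708737864, 189.5242718446602) 103.0 [  -0.9 -132.6   70. ] a 0.13381097747459078 68.2097500361935
(373.8131868131868, 156.13186813186815) 91.0 [ 57.7 -90.5  70. ] a 1.2105695824845988 72.34320977120106
```

The lever is at about 1.2 rad, which is its stop, and the slide is in the middle notch.

```bash
python3 -c "
from bench import *
print(close_job())"
```

```text
the job is handed in; nothing more can be done
None
```

The job is handed in: the slide rests at the middle stop (about 35 mm by camera), the clamp lever is at its stop (about 1.2 rad), the loose things look unmoved in the pictures, and no verdict was returned.

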